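Open the combination-locked saw blade drawer

TASK

Unlock the saw blade till: turn the left dial to 3 and the right dial to 7, each number at the red mark above its dial. Then pull the drawer out all the way to its stop and let go, with the dials still on those numbers and without pushing about or knocking over the things standing around.

Things in the scene. Friction and masses are not known exactly. Their poses are not given: they have to be found in the camera images.
- till: dark blue-green steel till fixed to the bench, 360 mm wide, 260 mm deep. Origin on the bench, below the midpoint between the dials; x towards its back, y to the left as the robot sees it, z up. Its upright front, 50 mm before the origin, is 78 mm high and holds the drawer; its flat top, 136 mm high, runs from x 50 to x 210 mm
- panel (a point): middle of the till's sloped aluminium panel (107 mm above the bench, above the till's origin), midway between the two dials, whose axes pass the panel 80 mm to its left and right. The panel rises away from the robot at 30 degrees from level, so the dials' axes lean 30 degrees from vertical towards the robot. Axes as the till's
- dial_left_foot (a point): foot of the left dial's axis on the panel. The dial is a black disc, 84 mm across, its face 10 mm out from the panel, with white numbers 0 to 9 evenly spaced clockwise. The red triangle on the panel just uphill of it is the mark where the set number must stand. Axes fixed as the till's
- dial_right_foot (a point): foot of the right dial's axis on the panel. The dial is a black disc, 84 mm across, its face 10 mm out from the panel, with white numbers 0 to 9 evenly spaced clockwise. The red triangle on the panel just uphill of it is the mark where the set number must stand. Axes fixed as the till's
- dial_left_grip (a point): on the left dial's axis, 33 mm out from the panel, in the middle of its grip bar: black, 54 mm long, 16 mm wide (pinch it across this width), 10 to 46 mm out from the panel; the white stripe along one half points to the 0. Axes: z straight out of the panel along the dial's axis; x along the bar towards the 0, turning with the dial; y across the bar
- dial_right_grip (a point): on the right dial's axis, 33 mm out from the panel, in the middle of its grip bar: black, 54 mm long, 16 mm wide (pinch it across this width), 10 to 46 mm out from the panel; the white stripe along one half points to the 0. Axes: z straight out of the panel along the dial's axis; x along the bar towards the 0, turning with the dial; y across the bar
- dial_left (a joint): angle of the left dial, rad: 0.6283 (36 degrees) per number, so value / 0.6283 is the number at the red mark (3 is 1.885). It grows as the dial is turned anticlockwise, seen facing the panel. Range -0.25 to 5.906: a stop between 9 and 0 keeps it from going right round. Held only by friction, 0.06 N m, no clicks; it stays where it is left
- dial_right (a joint): angle of the right dial, rad: 0.6283 (36 degrees) per number, so value / 0.6283 is the number at the red mark (7 is 4.398). It grows as the dial is turned anticlockwise, seen facing the panel. Range -0.25 to 5.906: a stop between 9 and 0 keeps it from going right round. Held only by friction, 0.06 N m, no clicks; it stays where it is left
- drawer_handle (a point): middle of the drawer's handle: a round steel bar 12 mm thick, level, parallel to the drawer's front, its centre line 40 mm before the front and 46 mm above the bench; straight for 124 mm, then bent back to the front at both ends. Fingers can go down between bar and front (34 mm free). Moves with the drawer; axes as the till's
- drawer (a joint): how far the drawer is out, m: 0 shut, 0.100 at its stop. It slides level towards the till's front (-x of the till). Locked unless both dials are within about 0.15 rad of 3 (left) and 7 (right); then it takes about 3 to 5 N and stays where it is left. Once it is out the lock holds both dials
- planter_top: brown coconut-shell planter, 110 mm across, 83 mm tall, standing on the flat top of the till; origin at the centre of its underside; not part of the job
- planter_side: lighter coconut-shell planter, same size, on the bench at the till's left; origin at the centre of its underside; not part of the job
- tape_measure: yellow and black tape measure, 75 x 42 x 66 mm tall, on the flat top of the till; origin at the centre of its underside; not part of the job
- tape_roll: roll of brown packing tape lying flat on the bench at the till's right, 110 mm across, 48 mm tall; origin at the centre of its underside; not part of the job
- glue: white glue bottle with a red cap, 68 mm across, 190 mm tall, on the bench right of the till's front; origin at the centre of its underside; not part of the job
- mug: blue mug, 82 mm across, 95 mm tall, on the bench towards the front left; origin at the centre of its underside; not part of the job
- hammer: hammer lying on the bench towards the front right; origin at its middle; not part of the job

How it is judged:
On the way:
1. both dials stand on their numbers (3 left, 7 right, within 0.2 rad) while the drawer is still shut (value of joint dial_left between 1.685 and 2.085 rad and value of joint dial_right between 4.198 and 4.598 rad and value of joint drawer below 0.015 m), for 0.2 s.
At the end, for the whole second after the job is handed in: the drawer is at its stop (out at least 93 of 100 mm) and at rest, with the left dial on 3 and the right dial on 7 (within 0.2 rad, a third of a number) (value of joint drawer above 0.093 m and velocity of joint drawer between -0.01 and 0.01 m/s and value of joint dial_left between 1.685 and 2.085 rad and value of joint dial_right between 4.198 and 4.598 rad); the robot touches nothing.
It fails at once if a thing standing around is pushed more than 40 mm (distance of any of planter_top, planter_side, tape_measure, tape_roll, glue, mug, hammer from where it was at the start of the episode above 0.04 m).
It fails at once if a thing standing around is knocked over (angle between any of planter_top, planter_side, glue, mug, tape_roll, tape_measure's own z axis and vertical above 0.6 rad).
It also fails if it takes over 58 s, if anything falls off the work surface, if the arm or the gripper's body presses on something with over 40 N, if the wrist force passes 120 N, or if a joint passes its speed limit or range.

ROBOT

A 6-joint arm with a two-finger parallel gripper is mounted at the origin on the work surface. World frame = base frame: x ahead of the robot, y to its left, z up, the work surface at z = 0. Lengths are in m, angles in rad, forces in N, time in s.
With the tool pointing down it reaches from about 0.35 to 0.775 m from the base axis. Payload 7.3 kg.
Tool frame: the origin (TCP) lies on the centre line of the jaws, within the pads' length; the fingertips stand arm.tcp_to_tips ahead of it and the grasp point (between the pads) lies 3 mm ahead of it (arm.tcp_to_tips is the distance from the TCP to the fingertips, in m); z points along the fingers, y is the line along which they close (so a half turn about z gives the same grasp; the last joint's range is limited). The gripper opens to 92 mm and grips with 3 to 60 N. Pads are 19 mm wide; open, the fingers measure 130 mm over their backs; the gripper's body (75 mm by 190 mm) begins 47 mm behind the grasp point.
Start: joints at [-1.435, 0.342, 1.524, -0, 1.275, -0.146], TCP at [0.146, -0.504, 0.249] pointing down, gripper open.
Joint ranges: [-2.53, 2.53], [-0.77, 2.02], [0.04, 2.7], [-1, 4.14], [0.28, 2.66], [-3.11, 3.11]. Speed limits (rad/s): [2.57, 2.57, 3.14, 3.14, 3.14, 3.14].

INTERFACE

Orientations are given as a 3x3 rotation matrix whose columns are the frame's x, y, z axes.
In Python, from station import arm, fingers, kinematics, eyes gives the robot as it stands. Calls block until the motion is done:
- arm.move_to(position, orientation): joint-space move of the TCP to a pose.
- arm.line_to(position, speed=0.15, rot=None, threshold=None): straight line of the TCP; rot=None keeps the orientation; speed is the mean speed in m/s. With threshold (N) it stops when the force on the tool has changed by that much, and returns True; else False.
- arm.goto_joints(angles): joint-space move.
- fingers.grip(opening): opening from 0.0 (shut) to 1.0 (fully open); the grip force is fixed at half the most; returns when the fingers have stopped.
- arm.wait(seconds).
- kinematics.ik(position, orientation): joint angles nearest the present ones, or None.
- arm.observe(): the state.
- eyes.snapshot(name): name is "scene" or "top" or "wrist"; returns the picture (420x560x3 uint8, red, green, blue); there is no depth.
- eyes.camera_info(name): a dict with "fx", "fy", "cx", "cy" (pixels), "position" and "attitude" of the camera in the world. Camera axes: x right, y up, looking along -z (the intrinsics and any distortion apply to the point x, -y, -z); pixel columns grow to the right and rows downward; lengths in m; the calibration is good to about 2 mm. The wrist camera is an equidistant fisheye: a pixel r from the principal point sees the ray r / f radians off the axis. A picture is of the moment at which its call begins: read the wrist's pose just before it. camera_info takes no time and is no camera call; for the wrist camera it gives the pose at the moment of the call.
A pose or a line that the arm cannot do raises arm.PlanningError and nothing moves.
- arm.sign_off(): hands the job in; it is judged then, once.
The state is a dict: "time_s": time; "q": joint angles; "qvel": joint speeds; "joint_torque": joint torques, N m; "ee_pos": TCP position; "eef_rot": TCP orientation; "ft_force": force on the tool from outside, world axes, zero at the start; "torque": the same for the moment, N m; "opening": opening from 0.0 (shut) to 1.0 (fully open); "gripper_force": force on a finger pad.
Only numpy, scipy, OpenCV 4.12 (cv2) and the standard library are available. Lean on these libraries where they do the work, as an engineer would, in place of code of your own. Each camera call takes 0.05 s, during which the arm holds its last target. There are 200 camera calls.

## Working session

There is one attempt and no reset: what is moved stays moved. The work goes in short steps, each a Python script; the robot and the scene stay as the last script left them, time stands still between calls to the robot, and variables do not carry over. Pictures are saved under pics/ and viewed, at most 10 in all, crops included, and the job is handed in when it is done.

```bash
mkdir -p pics; ls; python3 - <<'E'
from station import arm,eyes
import cv2
for n in("scene","top"):
    im=eyes.snapshot(n); cv2.imwrite(f"pics/{n}0.png",im[:,:,::-1]); i=eyes.camera_info(n); print(n,i)
print(arm.tcp_to_tips, arm.observe()["time_s"])
E
```

```text
pics
scene {'fx': 436.050908042535, 'fy': 436.050908042535, 'cx': 278.021703533969, 'cy': 206.18862186440313, 'position': array([ 1.36885115, -0.38158846,  0.90683132]), 'attitude': array([[ 0.37921822, -0.62828475,  0.67930245],
       [ 0.92517225,  0.24491112, -0.28995665],
       [ 0.01580662,  0.73842862,  0.67414637]])}
top {'fx': 463.67455437604406, 'fy': 463.67455437604406, 'cx': 279.2953026525069, 'cy': 206.7864241873312, 'position': array([ 0.35823489, -0.01825394,  1.60131746]), 'attitude': array([[-0.0224445 ,  0.99139384, -0.12897481],
       [-0.99973586, -0.02161849,  0.00780105],
       [ 0.00494567,  0.12911583,  0.99161719]])}
0.022 0.1
```

View pics/scene0.png

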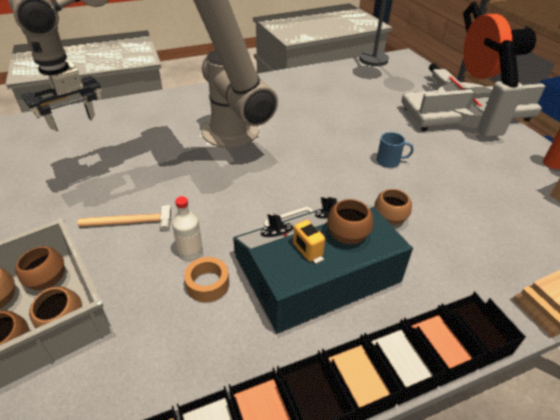

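View pics/top0.png

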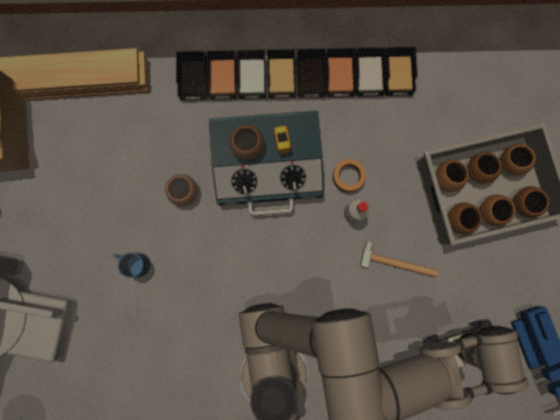

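The top view shows the till at columns 210–323, rows 112–204, with dials at about (244,181) and (293,177) and the handle at about (271,210). The glue is at (358,209) and the mug at (133,265). Next I'll work out a rough pose and move to a wrist view square to the panel.

```bash
cat > h.py <<'E'
import numpy as np, cv2
from station import arm,fingers,kinematics,eyes
def ray(px,i,fish=False):
    u=(px[0]-i["cx"])/i["fx"]; v=(px[1]-i["cy"])/i["fy"]
    if fish:
        r=np.hypot(u,v); s=np.sin(r)/r if r>1e-9 else 1; d=np.array([u*s,-v*s,-np.cos(r)])
    else: d=np.array([u,-v,-1.])
    d=i["attitude"]@d; return np.array(i["position"]),d/np.linalg.norm(d)
def on_plane(px,i,z,fish=False):
    o,d=ray(px,i,fish); return o+d*(z-o[2])/d[2]
def proj(p,i,fish=True):
    c=np.array(i["attitude"]).T@(np.asarray(p)-i["position"]); x,y,w=c[0],-c[1],-c[2]
    if fish:
        r=np.hypot(x,y); k=np.arctan2(r,w)/r
    else: k=1/w
    return np.array([i["cx"]+i["fx"]*x*k,i["cy"]+i["fy"]*y*k])
def till_axes(L,R):
    y=L-R; y[2]=0; y/=np.linalg.norm(y); z=np.array([0,0,1.]); return np.column_stack([np.cross(y,z),y,z])
def tool(A,ang,sgn=1):
    """tool along -panel normal; tool y (closing) at angle ang (anticlockwise facing panel) from till y"""
    n=A@[-.5,0,3**.5/2]; up=A@[3**.5/2,0,.5]; ly=A[:,1]
    y=sgn*(np.cos(ang)*ly-np.sin(ang)*up); z=-n
    return np.column_stack([np.cross(y,z),y,z])
E
python3 - <<'E'
from h import *
i=eyes.camera_info("top")
L=on_plane((244,181),i,.116+.01);R=on_plane((293,177),i,.116+.01)
for n,p,z in(("glue",(358,209),.15),("handle",(271,212),.046),("mug",(133,265),.05)): print(n,on_plane(p,i,z).round(3))
print(L,R,np.linalg.norm(L-R)); A=till_axes(L,R); M=(L+R)/2
n=A@[-.5,0,3**.5/2]; F=M-.02*n; print(F,A)
s=arm.observe(); print(s["eef_rot"].round(2) if hasattr(s["eef_rot"],"round") else s["eef_rot"])
T=F+.22*n
best=None
for sg in(1,-1):
    q=kinematics.ik(T,tool(A,0,sg)); print(sg,q)
    if q is not None and (best is None or abs(q[5]-s["q"][5])<abs(best[0][5]-s["q"][5])): best=(q,sg)
p=np.array(s["ee_pos"]); arm.line_to(p+[0,0,.1],speed=.3)
arm.move_to(T,tool(A,0,best[1]))
im=eyes.snapshot("wrist"); cv2.imwrite("pics/w0.png",im[:,:,::-1]); i=eyes.camera_info("wrist")
o=arm.observe(); print(i,o["time_s"],o["q"]); np.save("w0.npy",im)
import pickle; pickle.dump(i,open("w0.pkl","wb"))
E
```

```text
glue [ 0.535 -0.278  0.15 ]
handle [ 0.543 -0.002  0.046]
mug [0.376 0.459 0.05 ]
[0.63660281 0.0822626  0.126     ] [ 0.64634055 -0.0763838   0.126     ] 0.15894496975801908
[0.65145289 0.00355205 0.10867949] [[ 0.99812154 -0.06126486  0.        ]
 [ 0.06126486  0.99812154  0.        ]
 [-0.          0.          1.        ]]
[[ 0.96  0.28 -0.  ]
 [ 0.28 -0.96  0.  ]
 [ 0.   -0.   -1.  ]]
1 [-0.22620746  0.08858233  1.8253322   0.21341483  0.73343319 -1.98111939]
-1 [-0.22620746  0.08858233  1.8253322   0.21341483  0.73343319  1.16047327]
{'fx': 325.19226210127806, 'fy': 325.19226210127806, 'cx': 281.1338500757068, 'cy': 213.27727797916864, 'position': array([ 0.53184037, -0.00412522,  0.45054148]), 'attitude': array([[ 5.90675868e-02,  9.62969238e-01, -2.63061336e-01],
       [-9.98253985e-01,  5.69718160e-02, -1.55946432e-02],
       [-3.00797089e-05,  2.63523165e-01,  9.64653068e-01]])} 2.9167 [-0.22745844  0.0888439   1.82496525  0.21329757  0.73347366  1.16028459]
```

View pics/w0.png

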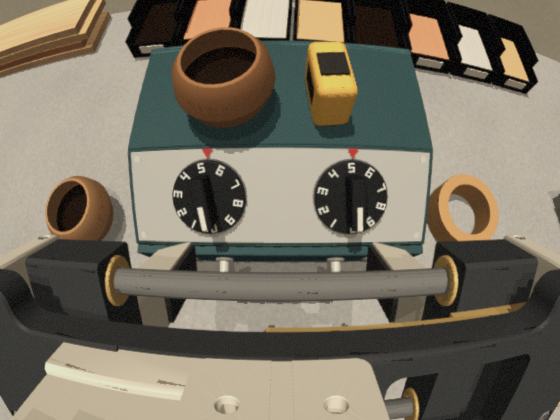

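The wrist view shows both dials: left disc centred near (209,196) with its stripe at (202,217), right disc near (352,196) with its stripe at (360,217). Red marks are at (207,152) and (353,152). The left reads a little past 5 and the right about 5.

```bash
cat > meas.py <<'E'
from h import *
from scipy.optimize import brentq
c30=3**.5/2
def plane(px,i,P,n):
    o,d=ray(px,i,True); return o+d*(np.dot(P-o,n)/np.dot(d,n))
def measure(im,i,seeds,verbose=True):
    g=im.max(2); feet=[]; cen=[]
    for s in seeds:
        m=((g<75)*255).astype(np.uint8); m=cv2.morphologyEx(m,cv2.MORPH_CLOSE,np.ones((9,9)))
        w=np.zeros_like(m); cv2.circle(w,tuple(map(int,s)),46,255,-1); m&=w
        k,lab,st,ct=cv2.connectedComponentsWithStats(m); b=1+np.argmax(st[1:,4])
        c=max(cv2.findContours((lab==b).astype(np.uint8),cv2.RETR_EXTERNAL,cv2.CHAIN_APPROX_NONE)[0],key=cv2.contourArea)
        e=cv2.fitEllipse(cv2.convexHull(c)); cen.append(e[0]); print("ellipse",np.round(e[0],1),np.round(e[1],1))
        feet.append(on_plane(e[0],i,.107+.0087,True))
    A=till_axes(*feet); n=A@[-.5,0,c30]
    print("dist",np.linalg.norm(feet[0]-feet[1]).round(4))
    F=[f-.010*n for f in feet]
    up=A@[c30,0,.5]; ang=[]
    hsv=cv2.cvtColor(im,cv2.COLOR_RGB2HSV)
    red=((hsv[...,1]>150)&((hsv[...,0]<6)|(hsv[...,0]>174))&(hsv[...,2]>110)).astype(np.uint8)
    for f,s in zip(F,cen):
        w=np.zeros(red.shape,np.uint8); cv2.circle(w,tuple(map(int,s)),56,1,-1)
        ys,xs=np.nonzero(red&w); t=plane((xs.mean(),ys.mean()),i,f,n)-f
        print("red n",len(xs),"up mm",(1e3*t@up).round(1),"left",(1e3*t@A[:,1]).round(1))
        # stripe: bright blob whose cast on bar top lies within 27 mm of the axis
        w=np.zeros(red.shape,np.uint8); cv2.circle(w,tuple(map(int,s)),34,1,-1)
        m=((g>150)&(w>0)).astype(np.uint8)
        k,lab,st,ct=cv2.connectedComponentsWithStats(m)
        for b in range(1,k):
            if st[b,4]<40: continue
            ys,xs=np.nonzero(lab==b); P=np.array([plane(p,i,f+.046*n,n)-f for p in zip(xs,ys)])
            uv=np.c_[P@-A[:,1],P@up]*1e3; mu=uv.mean(0); sv=np.linalg.svd(uv-mu,full_matrices=False)[2][0]
            if sv@mu<0: sv=-sv
            if np.hypot(*mu)>26: continue
            a=[np.degrees(np.arctan2(-v[0],v[1]))%360 for v in(mu,sv)]
            print("stripe px",ct[b].round(1),st[b,4],"mm",mu.round(1),"deg from centre/axis",np.round(a,1),"number",np.round(np.array(a)/36,2))
    return A,F,n
E
python3 - <<'E'
from meas import *; import pickle
im=np.load("w0.npy"); i=pickle.load(open("w0.pkl","rb"))
A,F,n=measure(im,i,[(209,196),(352,196)]); print(A.round(4),F)
np.savez("geo.npz",A=A,F=F)
M=(F[0]+F[1])/2
print("handle expect px",proj(M-[0,0,M[2]]+A@[-.09,0,.046],i))
c=cv2.resize(im[140:250,150:410],None,fx=3,fy=3,interpolation=2); cv2.imwrite("pics/c0.png",c[:,:,::-1])
E
```

```text
ellipse [209.  196.6] [71.4 74.5]
ellipse [350.1 196.8] [71.5 74.3]
dist 0.1554
red n 42 up mm 49.1 left 3.0
stripe px [201.6 218. ] 122 mm [ -0.6 -14.5] deg from centre/axis [177.5 188.9] number [4.93 5.25]
red n 44 up mm 49.2 left -3.0
stripe px [360. 218.] 105 mm [  3.5 -14.3] deg from centre/axis [193.7 183.4] number [5.38 5.09]
[[ 0.9983 -0.0576  0.    ]
 [ 0.0576  0.9983  0.    ]
 [-0.      0.      1.    ]] [array([0.64249156, 0.08200736, 0.10703975]), array([ 0.65144218, -0.07310152,  0.10703975])]
handle expect px [279.61331784 279.57971959]
```

View pics/c0.png

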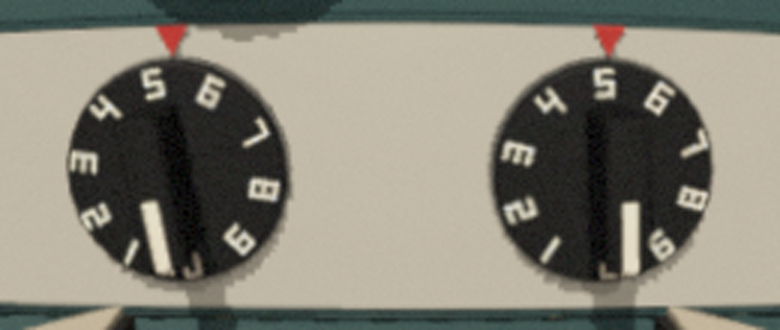

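The crop gives left ≈5.2 and right ≈5.1 (bar angles about 188° and 184°). The ellipse centres are pulled inwards by the visible disc walls, 155 mm apart instead of 160, and the red marks agree. So I keep the midpoint and place the feet ±80 mm from it.

```bash
cat > turn.py <<'E'
from h import *; import pickle
d=np.load("geo.npz"); A=d["A"]; F=d["F"]; n=A@[-.5,0,3**.5/2]; up=A@[3**.5/2,0,.5]
M=F.mean(0)-.001*up
G=[M+.08*A[:,1],M-.08*A[:,1]]
def turn(k,a0,a1,step=10):
    a0,a1=np.radians([a0,a1]); g=G[k]; rd=np.radians
    arm.move_to(g+.13*n,tool(A,a0,-1)); fingers.grip(.5)
    print("hit",arm.line_to(g+.036*n,speed=.12,threshold=15))
    fingers.grip(0); o=arm.observe(); print("gripped",o["opening"],o["gripper_force"])
    for a in np.linspace(a0,a1,max(2,int(abs(a1-a0)/rd(step)))+1)[1:]: arm.move_to(g+.036*n,tool(A,a,-1))
    arm.wait(.2); o=arm.observe(); print("turned F",np.round(o["ft_force"],1),"T",np.round(o["torque"],2),"q6",round(o["q"][5],2))
    fingers.grip(.5); arm.line_to(g+.13*n,speed=.15)
    o=arm.observe(); print("t",o["time_s"],np.round(o["ft_force"],1))
E
python3 - <<'E'
from turn import *
i=pickle.load(open("w0.pkl","rb"))
for nm,p,z in(("planter",(225,125),.17),("tape",(332,123),.136)): print(nm,(A.T@(on_plane(p,i,z,True)-M)).round(3))
ok=True
for k,r in((0,(8,-72)),(1,(4,72))):
    for a in r:
        for h in(.036,.13):
            q=kinematics.ik(G[k]+h*n,tool(A,np.radians(a),-1)); ok&=q is not None; print(k,a,h,None if q is None else np.round(q,2))
if ok: turn(0,8,-72)
E
```

```text
planter [0.054 0.055 0.063]
tape [ 0.077 -0.059  0.029]
0 8 0.036 [-0.    0.45  1.84  0.09  0.33  1.29]
0 8 0.13 [-0.01  0.26  1.86  0.07  0.5   1.31]
0 -72 0.036 [-0.    0.45  1.84  0.09  0.33  2.69]
0 -72 0.13 [-0.01  0.26  1.86  0.07  0.5   2.71]
1 4 0.036 [-0.33  0.47  1.81  0.48  0.42  0.72]
1 4 0.13 [-0.37  0.28  1.83  0.39  0.58  0.8 ]
1 72 0.036 [-0.33  0.47  1.81  0.48  0.42 -0.47]
1 72 0.13 [-0.37  0.28  1.83  0.39  0.58 -0.39]
hit False
gripped 0.1728760882425345 29.87778514623642
turned F [-3.1 -0.2  5.1] T [ 0.09  0.33 -0.07] q6 2.68
t 9.8833 [ 0.5 -0.2 -1.3]
```

```bash
python3 - <<'E'
from turn import *
turn(1,4,72)
arm.move_to(M+.22*n,tool(A,0,-1))
im=eyes.snapshot("wrist"); i=eyes.camera_info("wrist")
cv2.imwrite("pics/w1.png",im[:,:,::-1])
c=cv2.resize(im[60:330,110:450],None,fx=2.2,fy=2.2,interpolation=2); cv2.imwrite("pics/c1.png",c[:,:,::-1])
from meas import measure
measure(im,i,[proj(g+.01*n,i) for g in G])
print(arm.observe()["time_s"])
E
```

```text
hit False
gripped 0.1739409156914789 29.99200791120529
turned F [-3.  -3.8  4.2] T [-0.5  0.3 -0.2] q6 -0.46
t 16.8 [-0.7  0.7 -0.3]
ellipse [210.5 191.2] [71.6 74.5]
ellipse [352.2 191.2] [71.7 74.4]
dist 0.1555
red n 46 up mm 49.6 left 3.0
stripe px [189.9 203.5] 116 mm [-14.   -5.5] deg from centre/axis [111.4 108.9] number [3.09 3.02]
red n 47 up mm 49.5 left -2.9
stripe px [372.6 203.3] 107 mm [13.7 -5.3] deg from centre/axis [249.  251.7] number [6.92 6.99]
18.2333
```

View pics/c1.png

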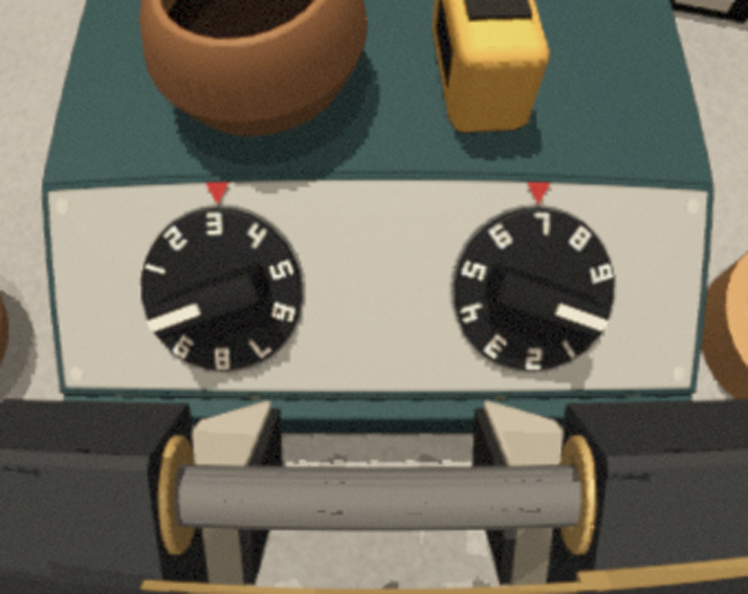

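Both dials read right: 3.02 and 6.99 at the marks, and nothing around has moved. To open the drawer I'll hook the closed fingers behind the handle bar with the same 30° tilt, which keeps the gripper body clear of the panel, then pull.

```bash
cat > pull.py <<'E'
from turn import *
R=tool(A,0,-1); zt=R[:,2]; B=M+A@[-.09,0,0]; B[2]=.046
up=A@[3**.5/2,0,.5]; X=A[:,0]
tip=B+.0195*up+.013*zt; T=tip-arm.tcp_to_tips*zt
E
python3 - <<'E'
from pull import *
print("bar",B.round(3),"tip",tip.round(3))
for p in(T+.1*n,T,T-.115*X,T-.115*X+.1*n): 
    q=kinematics.ik(p,R); print(None if q is None else np.round(q,2))
fingers.grip(0)
arm.move_to(T+.1*n,R)
print("hit",arm.line_to(T,speed=.08,threshold=8))
im=eyes.snapshot("wrist"); cv2.imwrite("pics/w2.png",im[:,:,::-1])
o=arm.observe(); print(o["time_s"],np.round(o["ft_force"],1))
E
```

```text
bar [ 0.556 -0.001  0.046] tip [0.58  0.001 0.044]
[-0.24  0.26  2.11  0.51  0.3   0.82]
None
None
[-0.37  0.07  2.37  0.79  0.3   0.42]Traceback (most recent call last):
  File "<stdin>", line 7, in <module>
station.PlanningError: the arm cannot follow that straight line within its joint ranges
```

The 30° tilt runs into joint 5's lower limit, so I'll use less tilt. The body still clears the dials at 15°.

```bash
cat > pull.py <<'E'
from turn import *
X=A[:,0]; B=M+A@[-.09,0,0]; B[2]=.046
def setup(deg,sg=-1):
    s,c=np.sin(np.radians(deg)),np.cos(np.radians(deg))
    z=A@[s,0,-c]; u=A@[c,0,s]; y=sg*A[:,1]
    return np.column_stack([np.cross(y,z),y,z]), B+.0195*u+(.013-arm.tcp_to_tips)*z, -z
E
python3 - <<'E'
from pull import *
for deg in(20,17,15,12,10):
    R,T,b=setup(deg); qs=[kinematics.ik(p,R) for p in(T+.1*b,T,T-.06*X,T-.115*X,T-.11*X+.1*b)]
    print(deg,[None if q is None else np.round(q[3:],2) for q in qs])
    if all(q is not None for q in qs): break
deg=min(deg,15); R,T,b=setup(deg)
arm.move_to(T+.1*b,R); print("hit",arm.line_to(T,speed=.08,threshold=8))
im=eyes.snapshot("wrist"); cv2.imwrite("pics/w2.png",im[:,:,::-1])
o=arm.observe(); print(deg,o["time_s"],np.round(o["ft_force"],1),o["opening"])
E
```

```text
20 [array([0.16, 0.57, 1.2 ]), array([0.22, 0.37, 1.14]), array([0.32, 0.29, 1.01]), None, array([0.23, 0.51, 1.05])]
17 [array([0.11, 0.66, 1.25]), array([0.15, 0.45, 1.22]), array([0.21, 0.36, 1.13]), array([0.3, 0.3, 1. ]), array([0.17, 0.58, 1.13])]
hit True
15 21.3667 [-0.1 -0.2  0.5] 0.003835584078154706
```

View pics/w2.png

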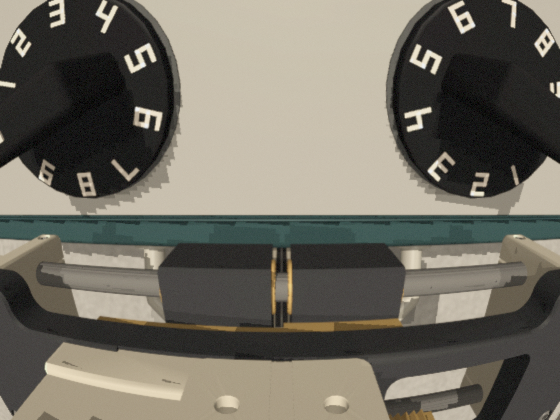

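The fingers sit between the handle's posts at (155,258) and (410,258), just in front of the till's edge. The stop was flagged, but almost no force remains, so I'll check where it stopped.

```bash
python3 - <<'E'
from pull import *
R,T,b=setup(15); o=arm.observe(); e=A.T@(np.array(o["ee_pos"])-T); print("off mm",e*1e3)
if e[2]>.002:
    print("hit",arm.line_to(T,speed=.03,threshold=8)); o=arm.observe(); print("off mm",A.T@(np.array(o["ee_pos"])-T)*1e3,np.round(o["ft_force"],1))
E
```

```text
off mm [-4.21525421  0.471925    5.3432556 ]
hit True
off mm [-4.05872295  0.59882163  2.78805088] [-0.4  0.   0.3]
```

The tips are at about z 41 mm, below the bar's centre line at 46 mm and behind it, so the hook is engaged. Pull.

```bash
python3 - <<'E'
from pull import *
o=arm.observe(); p=np.array(o["ee_pos"]); print(o["time_s"])
h=arm.line_to(p-.03*X,speed=.05,threshold=20); o=arm.observe()
print(h,A.T@(np.array(o["ee_pos"])-p)*1e3,np.round(o["ft_force"],1))
im=eyes.snapshot("wrist"); cv2.imwrite("pics/w3.png",im[:,:,::-1])
E
```

```text
21.575
False [-30.50463838   0.07139446  -0.16025703] [-0.1 -0.  -0.2]
```

View pics/w3.png

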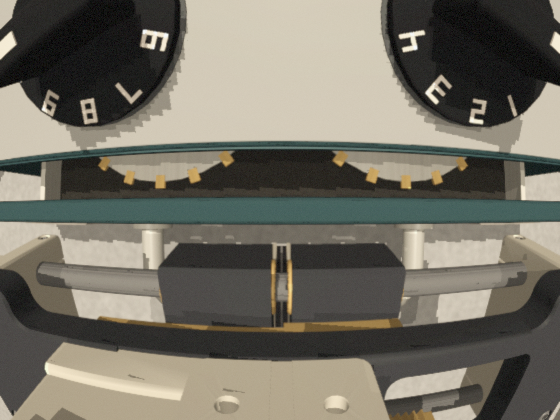

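The drawer is opening: its front is at row 210 and the saw blades show behind it. I'll keep pulling to the stop.

```bash
python3 - <<'E'
from pull import *
R,T,b=setup(15)
p=np.array(arm.observe()["ee_pos"])
h=arm.line_to(p-.08*X,speed=.06,threshold=20); o=arm.observe(); e=np.array(o["ee_pos"])
print(h,A.T@(e-p)*1e3,np.round(o["ft_force"],1),o["time_s"])
if h:
    arm.line_to(e+.004*X,speed=.03); o=arm.observe(); print(np.round(o["ft_force"],1))
    e=np.array(o["ee_pos"]); arm.line_to(e+.12*b,speed=.1)
    im=eyes.snapshot("wrist"); cv2.imwrite("pics/w4.png",im[:,:,::-1])
    t=eyes.snapshot("top"); cv2.imwrite("pics/t4.png",cv2.resize(t[90:290,100:400],None,fx=2.5,fy=2.5,interpolation=2)[:,:,::-1])
    o=arm.observe(); print(o["time_s"],np.round(o["ft_force"],1))
E
```

```text
False [-80.19076568   0.17302304  -0.22793917] [ 0.9 -0.7  1.5] 23.8667
```

```bash
python3 - <<'E'
from pull import *
R,T,b=setup(15)
p=np.array(arm.observe()["ee_pos"])
h=arm.line_to(p-.012*X,speed=.03,threshold=15); o=arm.observe(); e=np.array(o["ee_pos"])
print(h,A.T@(e-p)*1e3,np.round(o["ft_force"],1),o["time_s"])
im=eyes.snapshot("wrist"); cv2.imwrite("pics/w4.png",im[:,:,::-1])
E
```

```text
True [-0.33143252 -0.65312136  0.81673901] [1.  0.6 1.7] 24.1167
```

View pics/w4.png

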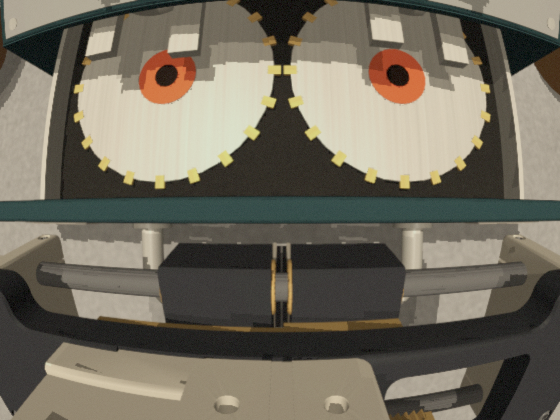

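The drawer is well out, with both blades visible, and any further pull is blocked at once, so it is at its stop. I'll back off 4 mm, retreat and check.

```bash
python3 - <<'E'
from pull import *
R,T,b=setup(15); e=np.array(arm.observe()["ee_pos"])
arm.line_to(e+.004*X,speed=.02); print(np.round(arm.observe()["ft_force"],1))
e=np.array(arm.observe()["ee_pos"]); print("hit",arm.line_to(e+.16*b,speed=.08,threshold=12))
arm.move_to(M+.24*n-.03*X,tool(A,0,-1))
im=eyes.snapshot("wrist"); i=eyes.camera_info("wrist"); t=eyes.snapshot("top"); it=eyes.camera_info("top")
np.save("w5.npy",im)
for d in(.08,.09,.1): print(d,[proj(B+A@[-d,y,0],it,False).round(1) for y in(.055,-.055)])
c=np.hstack([cv2.resize(im,(400,300)),cv2.resize(t[100:250,160:360],(400,300),interpolation=2)]); cv2.imwrite("pics/w5.png",c[:,:,::-1])
from meas import measure
measure(im,i,[proj(g+.01*n,i) for g in G])
o=arm.observe(); print(o["time_s"],np.round(o["ft_force"],1))
np.save("t5.npy",t)
E
```

```text
[-0.5 -0.5 -0. ]
hit False
0.08 [array([256.1, 233.1]), array([288.7, 230.5])]
0.09 [array([256.3, 236.1]), array([288.9, 233.4])]
0.1 [array([256.5, 239. ]), array([289.2, 236.4])]
ellipse [216.  164.1] [67.2 69.2]
ellipse [347. 164.] [66.9 69.3]
dist 0.155
red n 34 up mm 50.5 left 2.4
stripe px [195.4 172.7] 116 mm [-16.  -5.] deg from centre/axis [107.4 108.4] number [2.98 3.01]
red n 39 up mm 50.7 left -2.7
stripe px [367.3 172.5] 113 mm [15.7 -4.9] deg from centre/axis [252.8 252.8] number [7.02 7.02]
27.3083 [ 0.2  0.4 -0.6]
```

View pics/w5.png

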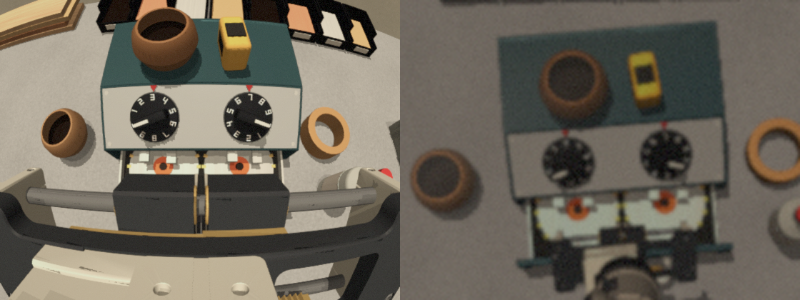

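The dials read 3.01 and 7.02, and nothing else has moved. The drawer front's teal edge in the top view is at about (220,232) and (325,224). I'll check how far out that is numerically.

```bash
python3 - <<'E'
from pull import *
it=eyes.camera_info("top"); t=np.load("t5.npy").astype(int); O=M.copy(); O[2]=0
for y in(.15,.13,-.15,-.13):
    # profile along -x in till at z=.078 : teal-ness (B-R)
    ds=np.arange(.06,.13,.003); v=[]
    for d in ds:
        u=proj(O+A@[-.05-d,y,.078],it,False).astype(np.float32)
        c=cv2.getRectSubPix(t.astype(np.float32)[...,2]-t.astype(np.float32)[...,0],(1,1),(float(u[0]),float(u[1])))[0,0]; v.append(c)
    print(y,[(int(round(d*1000)),int(round(c))) for d,c in zip(ds,v) if c>8])
E
```

```text
0.15 [(105, 10), (108, 10)]
0.13 [(102, 9), (105, 11), (108, 9)]
-0.15 [(105, 10), (108, 11)]
-0.13 [(102, 10), (105, 12), (108, 10)]
```

The front edge measures about 100–108 mm out on both sides, which matches the stop.

```bash
python3 -c "
from station import arm
arm.wait(.3); print(arm.sign_off())"
```

```text
the job is handed in; nothing more can be done
None
```

The job is handed in: the left dial reads 3, the right dial 7, the drawer is pulled out to its stop and released, and the last pictures show nothing around it disturbed; no verdict came back.

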